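# Set the joint of a facing tile with a T-spacer and hold it for screwing

## Robot

A 6-joint arm with a two-finger parallel gripper is mounted at the origin on the work surface. World frame = base frame: x ahead of the robot, y to its left, z up, the work surface at z = 0. Lengths are in m, angles in rad, forces in N, time in s.
With the tool pointing down it reaches from about 0.425 to 0.95 m from the base axis. Payload 3.5 kg.
Tool frame: the origin (TCP) lies midway between the tips of the shut fingers; the grasp point (between the pads) lies 19 mm behind it; z points along the fingers, y is the line along which they close (so a half turn about z gives the same grasp; the last joint's range is limited). The gripper opens to 85 mm and grips with 20 to 120 N. Pads are 22 mm wide; open, the fingers measure 114 mm over their backs; the gripper's body (76 mm by 85 mm) begins 54 mm behind the grasp point. The pads swing forward as they close: fully open they stand 13 mm farther back than shut.
Start: joints at [1.182, 0.286, 1.577, -0, 1.279, -0.15], TCP at [0.16, 0.656, 0.231] pointing down, gripper open.
Joint ranges: [-2.77, 2.77], [-0.9, 2.22], [0.21, 2.48], [-1.53, 4.67], [0.24, 2.81], [-2.84, 2.84]. Speed limits (rad/s): [2.79, 2.79, 3.14, 3.14, 3.14, 3.14].

## Interface

Orientations are given as a unit quaternion [x, y, z, w].
In Python, from plant import ctrl, cams, order gives the robot as it stands.
- The arm moves only by the tool move_arm, never from a script. Its argument "plan" is one flat list of numbers, 7 for each row, row after row: the shift along the world's x, y, z in mm, then the turn, a rotation vector about the world's x, y, z in degrees, then the finger opening in mm, from 0 to 85.4. A call has 1 to 12 rows; each row shifts and turns the commanded pose from where the row before left it; what a row does not reach is not made up. A row lasts 1/10 s, in which the tool goes at most 50 mm and 8.59 degrees, less where a joint would pass 70% of its speed; a pose out of reach is approached as far as the arm can. A call is refused whole if a number of a shift passes 50 or a number of a turn 8.59, either way. A call with a gripper value outside its range is refused whole. The fingers move at their own pace and stop on an object; "newtons" is the grip in N (left out, the last holds). Time passes only in rows, so rows that do not move let the fingers close. It gives the time, the measured TCP pose, the force, the opening and the grip force at its end, in the units of the state.
- ctrl.get_state(): the state, without advancing time (a new reading comes with each control period).
- cams.read_camera(name): name is "side" or "top"; returns a dict with "color" (480x640x3 uint8, red, green, blue), "fov_y" (degrees; the focal length in pixels is half the picture's height over the tangent of half this angle, whatever the lens; pixels are square), "cx", "cy" (the principal point, pixels), "k1" (the pictures are not rectified: a ray, as slopes to the right and down, at radius r is drawn at 1 + k1 r^2 times it, then the intrinsics apply), "origin" and "orientation" of the camera in the world. Camera axes: x right, y up, looking along -z (the intrinsics and any distortion apply to the point x, -y, -z); pixel columns grow to the right and rows downward; lengths in m; the calibration is good to about 2 mm. A picture is of the moment at which its call begins. There is no depth.
- order.sign_off(): hands the job in; it is judged then, once.
The state is a dict: "time": time; "qpos": joint angles; "dq": joint speeds; "joint_efforts": joint torques, N m; "eef_pos": TCP position; "tcp_rot": TCP orientation; "contact_force": force on the tool from outside, world axes, zero at the start; "wrist_torque": the same for the moment, N m; "opening": opening from 0.0 (shut) to 1.0 (fully open); "finger_force": force on a finger pad.
Only numpy, scipy, OpenCV 4.12 (cv2) and the standard library are available. Lean on these libraries where they do the work, as an engineer would, in place of code of your own. Each camera call takes 0.05 s, during which the arm holds its last target. There are 200 camera calls.

## Task

A row of three blue-faced plywood tiles is being fixed to the backing board: the two end tiles are screwed down, the long middle one still lies loose, nearly touching one neighbour. From the robot's side of the row, slide the tongue of the T-shaped wooden spacer fully home (its head up to the row's near edge, standing flat on the board) into the joint that is already wide enough for it, without shoving the loose tile about to make room, and let go of the spacer. Then take the loose tile and slide it flat along the board until its end sits flush against the tongue and its near edge is in line with the row, and finish while still holding it, pressed firmly against the spacer, ready for the screws; leave the other things on the bench where they are.

Things in the scene. Friction and masses are not known exactly. Their poses are not given: they have to be found in the camera images.
- board: Plywood backing board, 300 (x) x 500 (y) x 18 mm, fixed, held by two steel holdfasts (95 mm above its top) at the ends of its far edge. Origin: centre of its underside; its top is 18 mm higher. x points away from the robot, y along the row of tiles. The row's near edge lies at board x = +10 mm, its far edge at +70 mm.
- tile_loose: The loose middle tile, blue-faced plywood with two empty screw holes: 60 (x) x 160 (y, along the row) x 20 mm high, about 0.16 kg, lying flat on the board, set back from the near edge of the row by up to 8 mm and slightly askew. Origin: centre of its underside. The end tiles leave 20 mm more room than its length: the joint on one side is about 16 mm wide, on the other about 4 mm.
- tile_long: The longer end tile, screwed down (two steel screw heads): 60 (x) x 126 (y) x 20 mm high. Origin: centre of its underside. May be at either end of the row; its axes are parallel to the board's.
- tile_short: The shorter end tile, screwed down (two steel screw heads): 60 (x) x 100 (y) x 20 mm high. Origin: centre of its underside; its axes are parallel to the board's. A firm press of the tile and spacer towards it is some 5 to 15 N, and must last. May be at either end of the row.
- spacer: Beech spacer, T-shaped from above, 60 g, standing on the near part of the board. Head 20 (x) x 40 (y) x 50 mm high, from x = -20 to 0; tongue from there to x = +50 mm, 10 mm thick (y), 30 mm high. Origin: on the underside, mid-width, at the face of the head from which the tongue springs; x points along the tongue, at the start roughly away from the robot.
- screw_tub: Clear tub of screws, 70 x 82 x 42 mm, on the board towards its +y end. Leave alone.
- tape_measure: Black tape measure, 66 x 36 x 53 mm, on the board towards its -y end. Leave alone.
- pencil: Carpenter's pencil, 165 mm long along its y axis, 7 mm high, on the board behind the row. Leave alone.
- hammer: Hammer with wooden handle lying on the bench to the left. Leave alone.
- drill: Cordless drill, 210 mm high, standing on its battery at the right. Leave alone.
- glue_bottle: White glue bottle, 60 mm across and 170 mm high, on the bench to the left. Leave alone.
- try_square: Try square lying on the bench to the right, stock 110 mm, blade 150 mm. Leave alone.
Not all that is in view belongs to the job. Leave any orange or red look-alike of the spacer alone. Leave any yellow look-alike of the tile_loose alone.

How it is judged:
By the outcome, as a careful person would: the job done as asked, in the order asked, and still so for the second after the job is handed in, while the arm keeps its last pose, push and grip.
It also fails if it takes over 51 s, if anything falls off the work surface, if the arm or the gripper's body presses on something with over 40 N, if the wrist force passes 120 N, or if a joint passes its speed limit or range.

## Working session

There is one attempt and no reset: what is moved stays moved. The work goes in short steps, Python scripts to look and compute and a tool call to move; the robot and the scene stay as the last step left them, time stands still between calls to the robot, and variables do not carry over. Pictures are saved under pics/ and viewed, at most 10 in all, crops included, and the job is handed in when it is done.

Besides the shell and the picture viewer there is one more tool, called after "Emit:" in YAML: its name, and indented under it one key for each argument. move_arm: Moves the arm, as the interface text tells. Its arguments: {"type":"object","properties":{"plan":{"type":"array","items":{"type":"number"}},"newtons":{"type":"number"}},"required":["plan"]}

```bash
ls; mkdir -p pics; cat > h.py <<'E'
import numpy as np, cv2
from scipy.spatial.transform import Rotation as R
def K(c):
    f=240/np.tan(np.radians(c['fov_y'])/2); return f,c['cx'],c['cy'],c['k1']
def pix(c,P):
    P=np.atleast_2d(P); p=R.from_quat(c['orientation']).inv().apply(P-np.array(c['origin']))
    f,cx,cy,k=K(c); s=np.c_[p[:,0],-p[:,1]]/-p[:,2:]; s=s*(1+k*(s**2).sum(1,keepdims=True)); return s*f+[cx,cy]
def world(c,uv,z):
    f,cx,cy,k=K(c); d=(np.atleast_2d(uv)-[cx,cy])/f; s=d.copy()
    for _ in range(20): s=d/(1+k*(s**2).sum(1,keepdims=True))
    r=R.from_quat(c['orientation']).apply(np.c_[s[:,0],-s[:,1],-np.ones(len(s))]); o=np.array(c['origin'])
    return o+r*((z-o[2])/r[:,2:])
def shot(cams,name,fn):
    c=cams.read_camera(name); cv2.imwrite('pics/'+fn,c['color'][:,:,::-1]); return c
E
python3 - <<'E'
from plant import ctrl,cams,order
from h import *
import pickle
for n in('top','side'):
    c=shot(cams,n,n+'0.png'); pickle.dump(c,open(n+'0.pkl','wb')); print({k:v for k,v in c.items() if k!='color'})
print(ctrl.get_state())
E
```

```text
pics
{'fov_y': 54.486069419601606, 'cx': 310.4206335187488, 'cy': 235.5534725223698, 'k1': 0.00275839003782951, 'origin': array([0.38540543, 0.00425359, 1.4053964 ]), 'orientation': array([ 0.03181643, -0.03279973, -0.7037597 ,  0.70896698])}
{'fov_y': 47.68625501687323, 'cx': 314.3919035851721, 'cy': 232.53361835084587, 'k1': -0.16437134336453005, 'origin': array([-0.20934714, -0.7579401 ,  0.8305626 ]), 'orientation': array([ 0.40764045, -0.16152922, -0.34409032,  0.83026467])}
{'time': 0.1, 'qpos': array([ 1.18198399e+00,  2.87115105e-01,  1.57803361e+00,  2.23430116e-05,
        1.27860490e+00, -1.50018918e-01]), 'dq': array([ 0.00080061, -0.00166807, -0.00406774,  0.00073684, -0.00025847,
       -0.00092055]), 'joint_efforts': array([ 5.33941093e-04, -4.07296264e+01, -2.93699723e+01, -1.62738920e-04,
        3.45740147e-03, -1.89827887e-06]), 'eef_pos': array([0.1594083 , 0.65529455, 0.23005851]), 'tcp_rot': array([ 1.19116372e-01,  9.92879712e-01, -1.03866046e-03, -2.97899128e-04]), 'contact_force': array([-0.11081943, -0.33793755,  0.36128742]), 'wrist_torque': array([ 0.0306411 , -0.02343928,  0.03790015]), 'finger_force': 0.0, 'opening': 1.00451757186748}
```

View pics/top0.png

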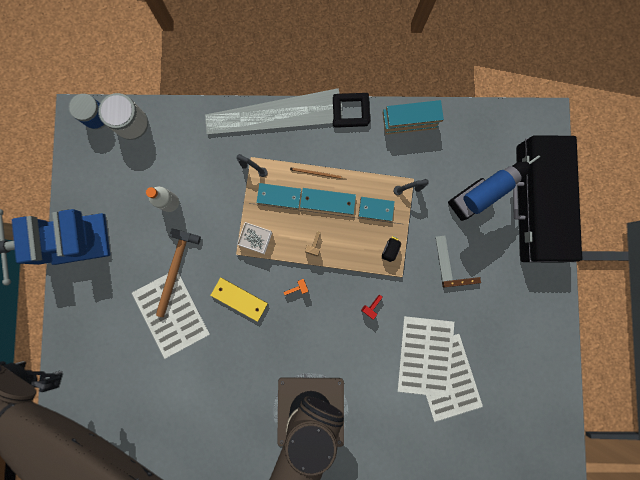

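View pics/side0.png

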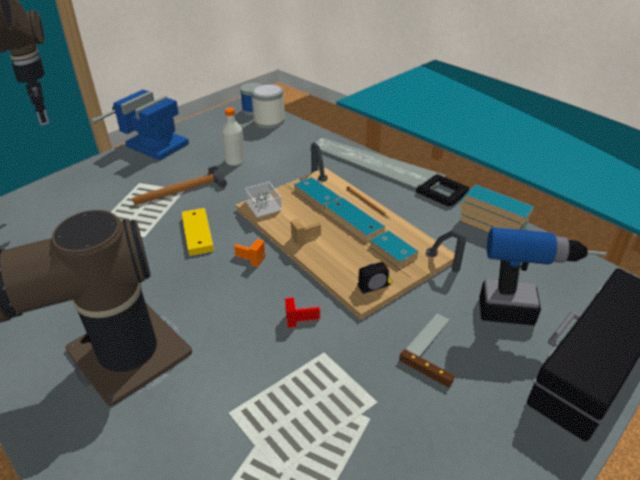

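Spacer candidates in the top view are beech (315,243), orange (298,289) and red (372,306). Tile candidates are the blue middle one (328,202), the yellow one (239,299) and the teal-topped stack (412,115). By the description I choose the beech spacer and the blue middle tile. The wide joint looks to be the right one, at (358,206), beside the short tile. I'll check this in one crop.

```bash
python3 - <<'E'
import pickle,cv2
c=pickle.load(open('top0.pkl','rb'))['color'][150:280,235:420,::-1]
cv2.imwrite('pics/crop0.png',cv2.resize(c,None,fx=4,fy=4,interpolation=cv2.INTER_CUBIC))
E
```

```text
(no output)
```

View pics/crop0.png

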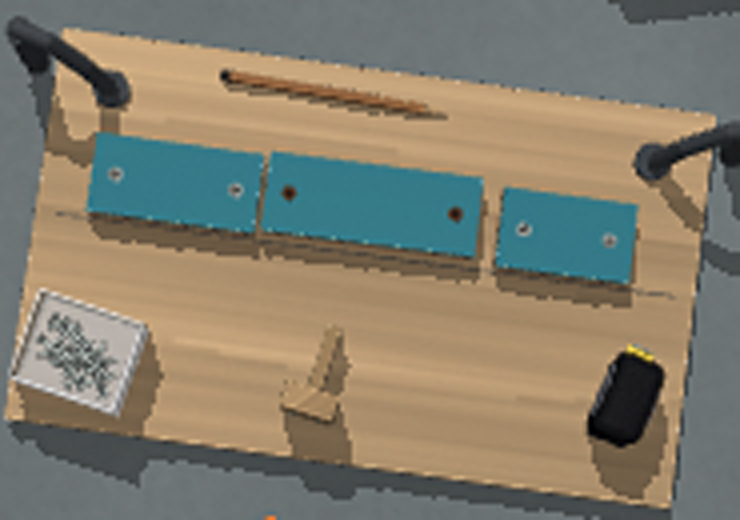

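The crop confirms the choice. The loose tile (dark holes) spans x 262–483, with the wide joint at x≈490 and a narrow one at x≈263. The beech spacer has its head near (312,400) and its tongue tip near (335,330). Next I'll measure.

```bash
cat >> h.py <<'E'
def blue(c,name='top'):
    """tile poses (top face z=.038) from the blue mask: x,y,yaw of long axis,length,width"""
    im=c['color']; h=cv2.cvtColor(im,cv2.COLOR_RGB2HSV)
    m=((h[...,0]>85)&(h[...,0]<105)&(h[...,1]>120)&(h[...,2]>60)).astype(np.uint8)
    out=[]
    cs,_=cv2.findContours(m,cv2.RETR_EXTERNAL,cv2.CHAIN_APPROX_NONE)
    for k in cs:
        if cv2.contourArea(k)<150: continue
        f=np.zeros_like(m); cv2.drawContours(f,[k],-1,1,-1)
        v,u=np.nonzero(f); w=world(c,np.c_[u,v].astype(float),.038)[:,:2]; mu=w.mean(0)
        if not(.4<mu[0]<.9 and abs(mu[1])<.3): continue
        e,V=np.linalg.eigh(np.cov((w-mu).T)); a=V[:,1]; a=a*np.sign(a[1])
        out.append((*np.round(mu*1000,1),round(np.degrees(np.arctan2(-a[0],a[1])),2),*np.round(np.sqrt(12*e[::-1])*1000,1)))
    return sorted(out,key=lambda t:-t[1])
E
python3 - <<'E'
import pickle
from h import *
ims=[]
for n in('top','side'):
    c=pickle.load(open(n+'0.pkl','rb')); print(n,*blue(c),sep='\n')
    x,y=(295,220) if n=='top' else (280,208)
    p=cv2.resize(c['color'][y:y+45,x:x+40 if n=='top' else x+48,::-1],None,fx=8,fy=8,interpolation=cv2.INTER_CUBIC); ims.append(p)
cv2.imwrite('pics/sp0.png',np.hstack(ims))
E
```

```text
top
(np.float64(630.2), np.float64(98.9), np.float64(-7.45), np.float64(123.4), np.float64(58.2))
(np.float64(615.1), np.float64(-47.4), np.float64(-6.95), np.float64(157.4), np.float64(58.1))
(np.float64(593.0), np.float64(-191.2), np.float64(-7.41), np.float64(98.4), np.float64(58.3))
side
(np.float64(618.8), np.float64(5.4), np.float64(-6.0), np.float64(285.6), np.float64(54.8))
(np.float64(591.1), np.float64(-194.2), np.float64(-6.66), np.float64(96.0), np.float64(55.6))
```

View pics/sp0.png

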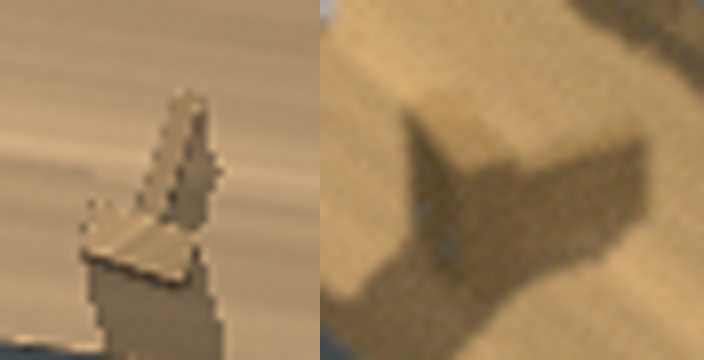

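The left half (top view) shows the spacer. The head-top corners are near (82,254), (182,287), (198,232) and (95,207), and the tongue tip is at about (172,92)–(204,98). The right half (side view) shows the same T upright.

```bash
python3 - <<'E'
import pickle
from h import *
from scipy.optimize import least_squares
c=pickle.load(open('top0.pkl','rb'))
X=np.array([[82,254],[182,287],[198,232],[95,207],[172,92],[204,98]])
uv=(X+.5)/8-.5+[295,220]
M=np.array([[-20,20,50],[-20,-20,50],[0,-20,50],[0,20,50],[50,5,30],[50,-5,30]])/1e3
def f(p):
    w=R.from_euler('z',p[2]).apply(M)+[p[0],p[1],.018]
    return (pix(c,w)-uv).ravel()
r=least_squares(f,[.55,0,-.3],loss='soft_l1'); print(r.x, np.degrees(r.x[2]), r.fun.reshape(-1,2).round(2))
# row geometry
t=np.array(blue(c))
yaw=np.radians(-7.43); ex=np.array([np.cos(yaw),np.sin(yaw)]);ey=np.array([-np.sin(yaw),np.cos(yaw)])
for q in t: print('board-axes', (q[:2]@ex).round(1),(q[:2]@ey).round(1),q[2])
print('line angle long->short',np.degrees(np.arctan2(-(t[0]-t[2])[0],(t[0]-t[2])[1])))
print('spacer',1e3*r.x[:2]@ex,1e3*r.x[:2]@ey, pix(c,[[.57,.0,.2]]))
E
```

```text
[ 0.47503528 -0.00485112 -0.29272854] -16.772109756025845 [[-0.51  0.27]
 [ 0.3   0.26]
 [ 0.35  0.49]
 [-0.07 -0.49]
 [ 0.31 -0.4 ]
 [-0.43 -0.15]]
board-axes 612.1 179.6 -7.45
board-axes 616.1 32.5 -6.95
board-axes 612.7 -112.9 -7.41
line angle long->short -7.307254218816797
spacer 471.6740084491746 56.618715713938535 [[311.76848946 207.30758232]]
```

Emit:
move_arm:
  plan: [35,-35,0,0,0,-3.1,85,35,-35,0,0,0,0,85,35,-35,0,0,0,0,85,35,-35,0,0,0,0,85,35,-35,0,0,0,0,85,35,-35,0,0,0,0,85,9.4,-44.6,0,0,0,0,85,9.4,-44.6,0,0,0,0,85,9.4,-44.6,0,0,0,0,85,9.4,-44.6,0,0,0,0,85,9.4,-44.6,0,0,0,0,85,9.4,-44.6,0,0,0,0,85]
  newtons: 40

```text
time: 1.3
eef_pos: [0.4257, 0.1765, 0.231]
tcp_rot: [0.146, 0.989, -0.0, -0.0]
contact_force: [0.6, -0.3, -0.4]
opening: 0.998
finger_force: 0.0
```

Emit:
move_arm:
  plan: [9.4,-44.6,-20,0,0,0,85,9.4,-44.6,-20,0,0,0,85,9.4,-44.6,-20,0,0,0,85,9.4,-44.6,-10,0,0,0,85,0,0,0,0,0,0,85,0,0,0,0,0,0,85,0,0,0,0,0,0,85]

```text
time: 2.0
eef_pos: [0.4635, 0.0007, 0.1615]
tcp_rot: [0.146, 0.989, 0.0, 0.0]
contact_force: [0.2, 0.1, 0.2]
opening: 0.994
finger_force: 0.0
```

Emit:
move_arm:
  plan: [0,-2,-40,0,0,0,85,0,0,-40,0,0,0,85,0,0,-30,0,0,0,85,0,0,-15.5,0,0,0,85,0,0,0,0,0,0,85,0,0,0,0,0,0,85]

```text
time: 2.6
eef_pos: [0.464, -0.0011, 0.0365]
tcp_rot: [0.145, 0.989, 0.0, 0.0]
contact_force: [0.3, -0.1, 0.9]
opening: 0.995
finger_force: 0.0
```

Emit:
move_arm:
  plan: [0,0,0,0,0,0,34,0,0,0,0,0,0,34,0,0,0,0,0,0,34,0,0,0,0,0,0,34,0,0,0,0,0,0,34,0,0,0,0,0,0,34,0,0,0,0,0,0,34,0,0,0,0,0,0,34]
  newtons: 40

```text
time: 3.4
eef_pos: [0.4646, -0.0023, 0.037]
tcp_rot: [0.146, 0.989, 0.0, 0.001]
contact_force: [-1.3, 0.7, 6.6]
opening: 0.464
finger_force: 41.4
```

Emit:
move_arm:
  plan: [0,0,3,0,0,0,34,0,0,5,0,0,0,34,6,-20,0,0,0,3,34,6,-20,0,0,0,3.4,34,6,-20,0,0,0,3,34,6,-20,0,0,0,0,34,6,-20,0,0,0,0,34,6,-19,0,0,0,0,34,0,0,0,0,0,0,34,0,0,0,0,0,0,34]

```text
time: 4.4
eef_pos: [0.4993, -0.1213, 0.0436]
tcp_rot: [0.065, 0.998, 0.0, -0.0]
contact_force: [0.1, -0.2, -1.6]
opening: 0.46
finger_force: 40.7
```

```bash
python3 - <<'E'
from plant import ctrl,cams,order
from h import *
import pickle
c=shot(cams,'top','top1.png'); pickle.dump(c,open('top1.pkl','wb')); s=shot(cams,'side','side1.png'); pickle.dump(s,open('side1.pkl','wb'))
print(blue(c))
a=cv2.resize(c['color'][185:240,320:375,::-1],None,fx=7,fy=7,interpolation=cv2.INTER_CUBIC)
u,v=pix(s,[[.55,-.13,.03]])[0].astype(int); print(u,v)
b=cv2.resize(s['color'][v-35:v+20,u-27:u+28,::-1],None,fx=7,fy=7,interpolation=cv2.INTER_CUBIC)
cv2.imwrite('pics/sp1.png',np.hstack([a,b])); print(ctrl.get_state()['eef_pos'])
E
```

```text
[(np.float64(630.2), np.float64(99.0), np.float64(-7.32), np.float64(123.3), np.float64(58.1)), (np.float64(616.4), np.float64(-44.5), np.float64(-4.77), np.float64(152.7), np.float64(57.0)), (np.float64(593.7), np.float64(-192.6), np.float64(-10.94), np.float64(97.0), np.float64(56.7))]
360 243
[ 0.4990264  -0.12043943  0.04344579]
```

View pics/sp1.png

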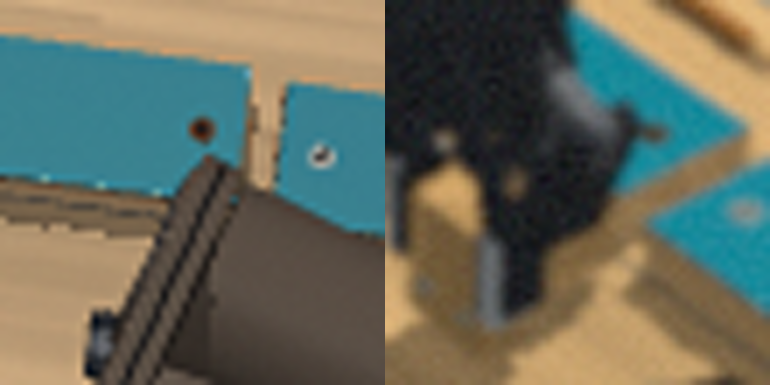

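The left half (top view) shows the wrist covering the spacer, with the wide joint visible at crop (265,130). The right half (side view) shows the spacer held upright in front of the joint. The gap is −63.8 to −48.3 mm along the row. I'll go in biased towards the fixed short tile and watch the force.

Emit:
move_arm:
  plan: [-0.2,-1.7,-2.5,0,0,0,34,0,0,-3,0,0,0,34,4,-0.5,0,0,0,0.1,34,4,-0.5,0,0,0,0,34,4,-0.5,0,0,0,0,34,4,-0.5,0,0,0,0,34,0,0,0,0,0,0,34]

```text
time: 5.2
eef_pos: [0.5163, -0.1251, 0.0386]
tcp_rot: [0.063, 0.998, -0.0, 0.0]
contact_force: [-0.5, 0.1, -1.8]
opening: 0.46
finger_force: 40.7
```

Emit:
move_arm:
  plan: [3,-0.4,0,0,0,0,34,3,-0.4,0,0,0,0,34,3,-0.4,0,0,0,0,34,3,-0.4,0,0,0,0,34,0,0,0,0,0,0,34]

```text
time: 5.7
eef_pos: [0.5279, -0.1266, 0.0385]
tcp_rot: [0.063, 0.998, -0.0, 0.0]
contact_force: [-0.5, 0.5, -0.7]
opening: 0.461
finger_force: 40.7
```

```bash
python3 - <<'E'
from plant import ctrl,cams,order
from h import *
import pickle
s=shot(cams,'side','side2.png'); c=shot(cams,'top','top2.png')
print(ctrl.get_state()['eef_pos'],ctrl.get_state()['contact_force'])
u,v=pix(s,[[.57,-.13,.03]])[0].astype(int)
b=cv2.resize(s['color'][v-30:v+20,u-25:u+30,::-1],None,fx=7,fy=7,interpolation=cv2.INTER_CUBIC)
a=cv2.resize(c['color'][185:235,320:375,::-1],None,fx=7,fy=7,interpolation=cv2.INTER_CUBIC)
cv2.imwrite('pics/sp2.png',np.hstack([a,b]))
E
```

```text
[ 0.52744485 -0.1264635   0.03830686] [ 0.25332013 -0.05588487 -0.52817587]
```

View pics/sp2.png

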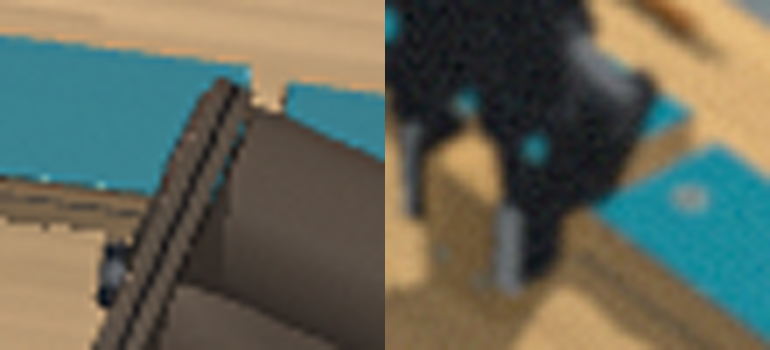

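There's no contact, and the tongue tip is about 19 mm into the joint. In both halves the gripper covers the tongue and the loose tile is undisturbed. I'll continue inward.

Emit:
move_arm:
  plan: [4,-0.5,0,0,0,0,34,4,-0.5,0,0,0,0,34,4,-0.5,0,0,0,0,34,4,-0.5,0,0,0,0,34,4,-0.5,0,0,0,0,34,4,-0.5,0,0,0,0,34,0,0,0,0,0,0,34]

```text
time: 6.5
eef_pos: [0.5521, -0.1296, 0.0385]
tcp_rot: [0.063, 0.998, -0.0, 0.0]
contact_force: [0.3, -0.3, -0.8]
opening: 0.462
finger_force: 40.7
```

Emit:
move_arm:
  plan: [1.5,-0.2,0,0,0,0,34,1.5,-0.2,0,0,0,0,34,0,0,0,0,0,0,34]

```text
time: 6.8
eef_pos: [0.5545, -0.1299, 0.0383]
tcp_rot: [0.064, 0.998, -0.0, 0.0]
contact_force: [1.2, -0.7, 0.4]
opening: 0.459
finger_force: 40.7
```

Emit:
move_arm:
  plan: [0,0,-0.7,0,0,0,34,0,0,-0.7,0,0,0,34,1,-0.1,0,0,0,0,34,1,-0.1,0,0,0,0,34,0,0,0,0,0,0,34]

```text
time: 7.3
eef_pos: [0.5566, -0.1301, 0.0371]
tcp_rot: [0.064, 0.998, -0.0, 0.0]
contact_force: [-2.1, 0.2, 1.6]
opening: 0.46
finger_force: 41.0
```

Emit:
move_arm:
  plan: [1,-0.1,0,0,0,0,34,1,-0.1,0,0,0,0,34,0,0,0,0,0,0,34]

```text
time: 7.6
eef_pos: [0.5585, -0.1303, 0.0371]
tcp_rot: [0.063, 0.998, -0.0, -0.0]
contact_force: [-2.4, 1.2, 3.5]
opening: 0.463
finger_force: 41.2
```

Emit:
move_arm:
  plan: [1,-0.1,0,0,0,0,34,0,0,0,0,0,0,34]

```text
time: 7.8
eef_pos: [0.5585, -0.1303, 0.0371]
tcp_rot: [0.063, 0.998, 0.0, -0.002]
contact_force: [-6.5, -0.7, 6.5]
opening: 0.457
finger_force: 41.5
```

Emit:
move_arm:
  plan: [1,-0.1,0,0,0,0,34,0,0,0,0,0,0,34]

```text
time: 8.0
eef_pos: [0.5585, -0.1303, 0.0372]
tcp_rot: [0.063, 0.998, 0.0, -0.003]
contact_force: [-10.7, 0.5, 8.9]
opening: 0.457
finger_force: 41.9
```

Emit:
move_arm:
  plan: [-1.3,0.1,0.3,0,0,0,34,-0.1,-0.5,0,0,0,0,34,-0.1,-0.5,0,0,0,0,34,0,0,0,0,0,0,34]

```text
time: 8.4
eef_pos: [0.5585, -0.1304, 0.0371]
tcp_rot: [0.064, 0.998, 0.001, -0.001]
contact_force: [-4.5, 3.5, 5.8]
opening: 0.461
finger_force: 41.4
```

Emit:
move_arm:
  plan: [0,-0.5,0,0,0,0,34,0,0,0,0,0,0,34]

```text
time: 8.6
eef_pos: [0.5584, -0.1304, 0.0371]
tcp_rot: [0.064, 0.998, 0.001, -0.001]
contact_force: [-4.2, 4.6, 6.0]
opening: 0.458
finger_force: 41.4
```

Emit:
move_arm:
  plan: [0,-0.8,0,0,0,0,34,0,0,0,0,0,0,34]

```text
time: 8.8
eef_pos: [0.5585, -0.1307, 0.0371]
tcp_rot: [0.064, 0.998, 0.002, -0.001]
contact_force: [-5.1, 6.4, 6.5]
opening: 0.464
finger_force: 41.5
```

Emit:
move_arm:
  plan: [-0.7,2,0.3,0,0,0,34,0,0,0,0,0,0,34,0,0,0,0,0,0,60,0,0,0,0,0,0,60,0,0,0,0,0,0,60,0,0,0,0,0,0,60,0,0,0,0,0,0,60]

```text
time: 9.5
eef_pos: [0.5583, -0.1308, 0.0375]
tcp_rot: [0.064, 0.998, -0.0, 0.0]
contact_force: [0.2, 0.3, 0.2]
opening: 0.705
finger_force: 0.0
```

Emit:
move_arm:
  plan: [0,0,15,0,0,0,60,0,0,35,0,0,0,85,0,0,45,0,0,0,85,-30,20,20,0,0,0,85,-40,20,0,0,0,0,85,-40,20,0,0,0,0,85,0,0,0,0,0,0,85,0,0,0,0,0,0,85]

```text
time: 10.3
eef_pos: [0.4481, -0.0704, 0.1536]
tcp_rot: [0.063, 0.998, -0.0, 0.001]
contact_force: [0.3, -0.5, 0.6]
opening: 1.001
finger_force: 0.0
```

```bash
python3 - <<'E'
from plant import ctrl,cams,order
from h import *
c=shot(cams,'top','top3.png'); s=shot(cams,'side','side3.png')
st=ctrl.get_state(); print(st['eef_pos'],st['qpos'].round(3)); print(*blue(c),sep='\n')
b=cv2.resize(s['color'][200:270,310:420,::-1],None,fx=4,fy=4,interpolation=cv2.INTER_CUBIC)
a=cv2.resize(c['color'][180:250,280:370,::-1],None,fx=4,fy=4,interpolation=cv2.INTER_CUBIC)
cv2.imwrite('pics/sp3.png',np.hstack([a,b]))
E
```

```text
[ 0.44980504 -0.07141916  0.15409481] [-0.381 -0.133  2.17  -0.     1.101 -1.824]
(np.float64(630.2), np.float64(98.9), np.float64(-7.45), np.float64(123.4), np.float64(58.2))
(np.float64(615.1), np.float64(-47.3), np.float64(-6.94), np.float64(157.5), np.float64(58.1))
(np.float64(593.3), np.float64(-191.8), np.float64(-8.93), np.float64(97.8), np.float64(57.6))
```

View pics/sp3.png

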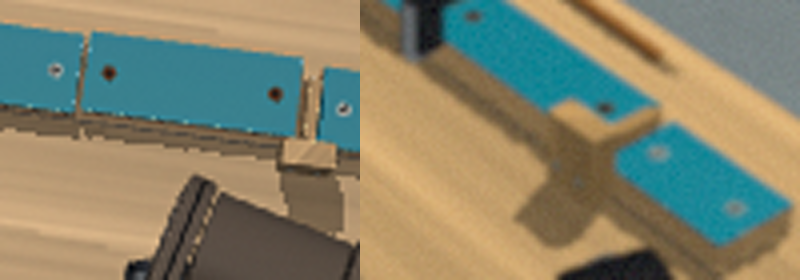

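The spacer stands home, its head flush on the row edge in both the top view (310,153) and the side view (590,140). The loose tile is unmoved. Next I'll go over it with a −89.5° turn.

Emit:
move_arm:
  plan: [15,2.2,0,0,0,-8.14,85,15,2.2,0,0,0,-8.14,85,15,2.2,0,0,0,-8.14,85,15,2.2,0,0,0,-8.14,85,15,2.2,0,0,0,-8.14,85,15,2.2,0,0,0,-8.14,85,15,2.2,0,0,0,-8.14,85,15,2.2,0,0,0,-8.14,85,15,2.2,0,0,0,-8.14,85,15,2.2,0,0,0,-8.14,85,15,2.2,0,0,0,-8.14,85,0,0,0,0,0,0,85]

```text
time: 11.6
eef_pos: [0.6161, -0.0471, 0.1528]
tcp_rot: [0.748, 0.664, 0.001, 0.001]
contact_force: [0.2, 0.2, -0.1]
opening: 0.995
finger_force: 0.0
```

Emit:
move_arm:
  plan: [0,0,-40,0,0,0,85,0,0,-40,0,0,0,85,0,0,0,0,0,0,85,0,0,0,0,0,0,85]

```text
time: 12.0
eef_pos: [0.613, -0.0467, 0.0722]
tcp_rot: [0.747, 0.664, -0.001, -0.001]
contact_force: [1.5, -0.1, 0.9]
opening: 0.995
finger_force: 0.0
```

```bash
python3 - <<'E'
from plant import ctrl
from h import *
s=ctrl.get_state(); y=R.from_quat(s['tcp_rot']).apply([0,1,0]); print(s['eef_pos'],np.degrees(np.arctan2(y[1],y[0])),s['qpos'].round(2))
E
```

```text
[ 0.61300928 -0.0467163   0.07218553] -6.740854764027101 [-0.24  0.33  1.83 -0.    0.98 -0.12]
```

Emit:
move_arm:
  plan: [1,-0.5,-20,0,0,0,85,0.5,0,-20,0,0,0,85,0,0,-10,0,0,0,85,0,0,-6,0,0,0,85,0,0,0,0,0,0,85,0,0,0,0,0,0,85]

```text
time: 12.6
eef_pos: [0.6157, -0.0472, 0.0179]
tcp_rot: [0.748, 0.664, 0.001, 0.001]
contact_force: [-0.6, -0.3, 0.3]
opening: 0.996
finger_force: 0.0
```

Emit:
move_arm:
  plan: [0,0,0,0,0,0,50,0,0,0,0,0,0,50,0,0,0,0,0,0,50,0,0,0,0,0,0,50,0,0,0,0,0,0,50]
  newtons: 40

```text
time: 13.1
eef_pos: [0.6158, -0.0472, 0.0179]
tcp_rot: [0.748, 0.664, 0.001, 0.001]
contact_force: [-0.7, -0.3, 4.7]
opening: 0.691
finger_force: 46.1
```

Emit:
move_arm:
  plan: [-1.5,-1,0.3,0,0,-0.3,50,-1.5,-1,0,0,0,-0.3,50,-1.4,-1,0,0,0,0,50,0,0,0,0,0,0,50,0,0,0,0,0,0,50]

```text
time: 13.6
eef_pos: [0.6116, -0.0499, 0.0179]
tcp_rot: [0.752, 0.66, 0.001, 0.001]
contact_force: [4.3, 2.1, 5.9]
opening: 0.691
finger_force: 46.0
```

```bash
python3 - <<'E'
from plant import ctrl,cams
from h import *
s=ctrl.get_state(); y=R.from_quat(s['tcp_rot']).apply([0,1,0]); print(s['eef_pos'],np.degrees(np.arctan2(y[1],y[0])),s['contact_force'])
s=shot(cams,'side','side4.png');c=shot(cams,'top','top4.png')
b=cv2.resize(s['color'][165:265,280:420,::-1],None,fx=4,fy=4,interpolation=cv2.INTER_CUBIC)
a=cv2.resize(c['color'][180:230,255:400,::-1],None,fx=4,fy=4,interpolation=cv2.INTER_CUBIC)
cv2.imwrite('pics/sp4.png',np.vstack([a,np.pad(b,((0,0),(0,20),(0,0)))]))
E
```

```text
[ 0.61160308 -0.0499453   0.01787355] -7.4597896188596975 [4.33838294 2.10109231 5.94517329]
```

View pics/sp4.png

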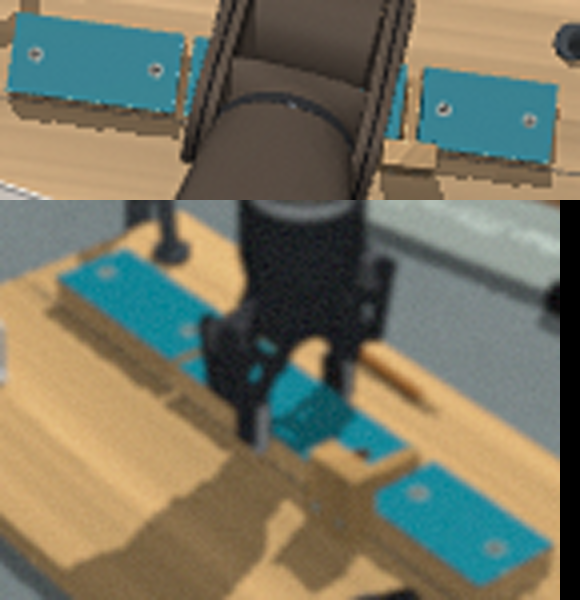

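The top half shows the loose tile held with its two ends visible at x 190–205 and 385–407. The narrow joint is opening, the tongue sits at x≈413, and the spacer is still home. Next I'll measure the far-edge lines of all three tiles.

```bash
cat >> h.py <<'E'
def edges(c):
    im=c['color'].astype(float); g=im[...,0]-im[...,2] # low on blue, high on wood
    res=[]
    for u in range(256,400):
        for lo,hi,sg in((175,215,1),):
            col=g[:,u]; b=np.nonzero(col[170:225]<-40)[0]+170
            if len(b)<4: continue
            for v,d,n in((b[0],-1,'far'),(b[-1],1,'near')):
                wood=col[v+2*d]; bl=col[v-2*d]
                if wood<20 : continue
                fr=(col[v]-wood)/(bl-wood)+(col[v+d]-wood)/(bl-wood)
                res.append((n,u,*world(c,[[u,v+d*(fr-.5)]],.038)[0,:2]*1000))
    return res
E
python3 - <<'E'
from h import *
import pickle
t=np.radians(-7.4); ex=np.array([np.cos(t),np.sin(t)]);ey=np.array([-ex[1],ex[0]])
a=pickle.load(open('top0.pkl','rb')); b=dict(a); b['color']=cv2.imread('pics/top4.png')[:,:,::-1]
for c in(a,b):
    r=edges(c)
    for n in('far','near'):
        q=np.array([(x@ex,x@ey) for x in [np.array(k[2:]) for k in r if k[0]==n]])
        for nm,l,h in(('long',122,240),('looseL',95,110),('looseM',-15,80),('looseR',-44,-25),('short',-160,-68)):
            s=q[(q[:,1]>l)&(q[:,1]<h)]
            if len(s): print(n,nm,len(s),np.median(s[:,0]).round(2),s[:,0].std().round(2))
E
```

```text
far long 39 642.28 0.27
far looseL 5 645.78 0.27
far looseM 32 646.3 0.37
far looseR 6 646.84 0.23
far short 31 642.76 0.25
near long 23 582.47 0.35
near looseL 5 585.57 0.25
near looseM 32 586.25 0.38
near looseR 6 586.76 0.2
near short 18 582.89 0.17
far long 39 642.26 0.25
far looseL 2 641.97 0.15
far short 31 642.78 0.25
near long 29 582.49 0.4
near looseL 2 602.14 16.92
near short 23 582.96 1.34
```

```bash
python3 - <<'E'
from h import *
import pickle
t=np.radians(-7.4); ex=np.array([np.cos(t),np.sin(t)]);ey=np.array([-ex[1],ex[0]])
b=pickle.load(open('top0.pkl','rb')); b['color']=cv2.imread('pics/top4.png')[:,:,::-1]
for k in edges(b):
    x=np.array(k[2:]); 
    if -75<x@ey<-20 or 85<x@ey<125: print(k[0],k[1],(x@ex).round(2),(x@ey).round(1))
g=b['color'].astype(int); 
for u in(300,301,302,303,304,351,352,353,354,355,356,357): print(u,(g[190:203,u,0]-g[190:203,u,2]))
E
```

```text
near 296 582.5 122.2
near 297 582.3 119.1
far 298 642.37 124.6
near 298 584.18 116.4
far 299 642.7 121.6
far 300 642.86 118.6
near 302 585.22 104.6
far 304 641.82 106.5
far 305 642.13 103.5
near 305 619.07 100.3
near 352 585.93 -44.7
near 353 585.79 -47.7
near 354 586.05 -50.6
far 355 640.44 -46.6
far 356 642.8 -49.3
near 360 586.23 -68.5
far 361 642.09 -64.3
near 361 586.14 -71.5
far 362 642.94 -67.2
near 362 586.58 -74.4
far 363 642.42 -70.3
far 364 642.82 -73.2
300 [-80 -72 -55 -13  12  11  14  53  53  56  56  56  51]
301 [76 57 60 59 52 48 49 51 48 46 46 46  8]
302 [ 81  83  80  82  45   6   8   0  -6 -55 -59 -97 -99]
303 [ 15  -7 -57 -58 -97 -97 -98 -97 -97 -95 -93 -92 -65]
304 [-100  -96  -94  -93  -92  -91  -93  -91  -89  -64   -5   -1   30]
351 [23 22 22 23 16 15 11  4  2  5 10 17 24]
352 [15 10  4  5  5  5 16 17 24 24 25 26 24]
353 [  3  16  15  23  22  23  25  24  25  25  22  17 -14]
354 [ 23  22  22  21  22  22  21   9 -18 -47 -73 -98 -97]
355 [ 21  21  21  19  19  29 -33 -74 -96 -97 -93 -92 -93]
356 [ 19  22  58  54  73  78 -43 -47 -42 -48 -20  12  15]
357 [80 76 74 72 72 72 76 79 81 77 70 67 80]
```

Emit:
move_arm:
  plan: [0.4,0,0.4,0,0,0,50,-0.1,-1,0,0,0,0,50,0,0,0,0,0,0,50]

```text
time: 14.0
eef_pos: [0.6113, -0.0504, 0.0178]
tcp_rot: [0.751, 0.66, 0.001, 0.0]
contact_force: [2.6, 3.9, 6.9]
opening: 0.69
finger_force: 46.1
```

Emit:
move_arm:
  plan: [-0.1,-1,0,0,0,0,50,0,0,0,0,0,0,50]

```text
time: 14.2
eef_pos: [0.611, -0.0512, 0.0179]
tcp_rot: [0.751, 0.66, 0.001, -0.0]
contact_force: [2.6, 3.8, 6.7]
opening: 0.691
finger_force: 46.2
```

Emit:
move_arm:
  plan: [-0.1,-1,0,0,0,0,50,0,0,0,0,0,0,50]

```text
time: 14.4
eef_pos: [0.6108, -0.0518, 0.0179]
tcp_rot: [0.751, 0.66, 0.001, -0.0]
contact_force: [1.8, 5.8, 6.9]
opening: 0.692
finger_force: 46.2
```

Emit:
move_arm:
  plan: [0.4,0,1,0,0,0,50,0,0,0,0,0,0,50]

```text
time: 14.6
eef_pos: [0.6105, -0.0524, 0.018]
tcp_rot: [0.751, 0.66, 0.0, -0.0]
contact_force: [2.5, 4.6, 3.3]
opening: 0.689
finger_force: 45.8
```

Emit:
move_arm:
  plan: [0.3,-0.8,0,0,0,0,50,0,0,0,0,0,0,50]

```text
time: 14.8
eef_pos: [0.6105, -0.0525, 0.018]
tcp_rot: [0.751, 0.66, 0.0, -0.001]
contact_force: [0.7, 6.7, 4.5]
opening: 0.689
finger_force: 46.0
```

Emit:
move_arm:
  plan: [0.8,0.5,0.8,0,0,0,50,0.8,0,0,0,0,0,50,0,0,0,0,0,0,50]

```text
time: 15.1
eef_pos: [0.6105, -0.0525, 0.0181]
tcp_rot: [0.751, 0.66, -0.002, -0.003]
contact_force: [-3.2, 5.7, 5.0]
opening: 0.692
finger_force: 46.0
```

```bash
python3 - <<'E'
from plant import ctrl,cams
from h import *
s=ctrl.get_state(); y=R.from_quat(s['tcp_rot']).apply([0,1,0]); print(s['eef_pos'],np.degrees(np.arctan2(y[1],y[0])),s['contact_force'])
b=shot(cams,'top','top5.png')
t=np.radians(-7.4); ex=np.array([np.cos(t),np.sin(t)]);ey=np.array([-ex[1],ex[0]])
for k in edges(b):
    x=np.array(k[2:]); 
    if -75<x@ey<-20 or 85<x@ey<125: print(k[0],k[1],(x@ex).round(2),(x@ey).round(1))
cv2.imwrite('pics/sp5.png',cv2.resize(b['color'][183:223,290:370,::-1],None,fx=10,fy=10,interpolation=cv2.INTER_CUBIC))
E
```

```text
[ 0.61051946 -0.05252035  0.01809058] -7.3943862778637115 [-3.18427321  5.70495646  4.99812583]
near 296 582.52 122.2
near 297 582.3 119.1
far 298 642.35 124.5
near 298 584.23 116.4
far 299 642.67 121.6
far 300 642.87 118.6
far 302 594.26 105.9
near 302 579.72 103.8
far 303 615.43 105.8
near 303 585.65 101.7
far 304 636.91 105.8
far 305 640.78 103.3
far 306 641.2 100.4
near 306 619.4 97.4
far 307 642.26 97.5
near 307 628.93 95.7
near 353 585.51 -47.7
near 354 585.39 -50.7
near 355 587.84 -53.4
far 356 640.7 -49.6
near 356 608.74 -53.7
far 360 615.27 -64.8
near 360 585.42 -68.6
far 361 642.05 -64.4
near 361 585.39 -71.6
far 362 642.96 -67.2
near 362 585.9 -74.5
far 363 642.46 -70.3
far 364 642.79 -73.2
```

View pics/sp5.png

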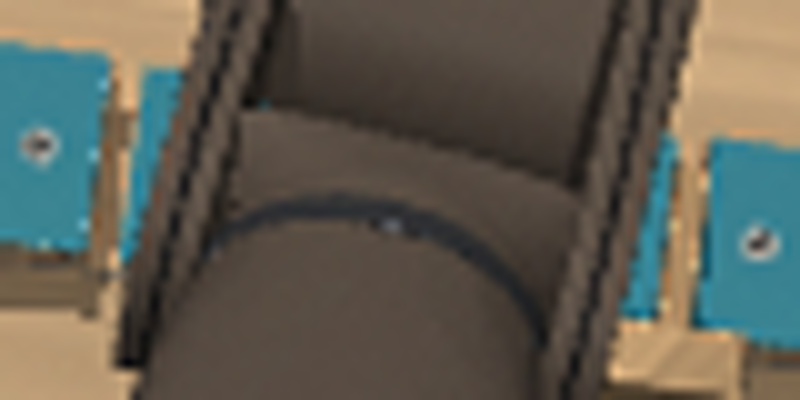

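The strips of loose tile show at (150,150) and (650,220). The tongue is sandwiched at (685,230), with the tile end touching it. The tile's far edge is about 1.3 mm too near and it nudged the head slightly, so I'll ease the press, shift the tile away from the robot and measure the head.

Emit:
move_arm:
  plan: [0.9,1.2,0.5,0,0,0,50,0.9,0.2,0,0,0,0,50,0,0,0,0,0,0,50]

```text
time: 15.45
eef_pos: [0.6136, -0.0523, 0.0183]
tcp_rot: [0.751, 0.66, -0.001, -0.001]
contact_force: [-0.7, -1.1, -2.5]
opening: 0.693
finger_force: 45.2
```

```bash
python3 - <<'E'
from plant import ctrl,cams
from h import *
import pickle
s=ctrl.get_state(); print(s['eef_pos'],s['contact_force'])
b=shot(cams,'top','top6.png')
t=np.radians(-7.4); ex=np.array([np.cos(t),np.sin(t)]);ey=np.array([-ex[1],ex[0]])
m=dict(pickle.load(open('top0.pkl','rb')))
for f in('top3','top4','top5','top6'):
    m['color']=cv2.imread(f'pics/{f}.png')[:,:,::-1]; g=m['color'].astype(float).sum(2)
    print(f,[(k[1],(np.array(k[2:])@ex).round(1)) for k in edges(m) if 304<k[1]<308 or k[1]in(353,354,355,360,361,362) ])
    # head top near edge: wood->dark below
    o=[]
    for u in range(352,363):
        col=g[212:232,u]; d=np.diff(col); i=d.argmin(); lo,hi=col[min(i+2,19)],col[i-1]
        v=212+i-1+.5+ (col[i-1:i+2]-lo).sum()/(hi-lo)-.5
        o.append((world(m,[[u,v]],.068)[0,:2]*1000@ex).round(1))
    print(' head near face',o)
E
```

```text
[ 0.61364699 -0.05227494  0.01828902] [-0.68881458 -1.103276   -2.49944704]
top3 [(305, np.float64(645.7)), (305, np.float64(585.6)), (306, np.float64(645.6)), (306, np.float64(585.7)), (307, np.float64(646.0)), (307, np.float64(585.8)), (353, np.float64(646.7)), (353, np.float64(587.9)), (354, np.float64(647.1)), (360, np.float64(587.2)), (361, np.float64(642.0)), (361, np.float64(586.7)), (362, np.float64(642.9)), (362, np.float64(586.9))]
 head near face [np.float64(562.0), np.float64(561.8), np.float64(562.5), np.float64(562.1), np.float64(562.0), np.float64(562.3), np.float64(561.8), np.float64(562.3), np.float64(561.9), np.float64(562.3), np.float64(562.9)]
top4 [(305, np.float64(642.1)), (305, np.float64(619.1)), (353, np.float64(585.8)), (354, np.float64(586.1)), (355, np.float64(640.4)), (360, np.float64(586.2)), (361, np.float64(642.1)), (361, np.float64(586.1)), (362, np.float64(642.9)), (362, np.float64(586.6))]
 head near face [np.float64(561.1), np.float64(561.0), np.float64(561.8), np.float64(562.0), np.float64(560.9), np.float64(561.1), np.float64(561.7), np.float64(5
[... 477 characters left out ...]
t64(560.9), np.float64(561.5), np.float64(560.3), np.float64(560.4), np.float64(560.4), np.float64(560.6), np.float64(560.7), np.float64(560.9), np.float64(561.2), np.float64(561.7)]
top6 [(305, np.float64(644.6)), (306, np.float64(644.2)), (306, np.float64(625.2)), (353, np.float64(585.5)), (354, np.float64(585.4)), (360, np.float64(615.2)), (360, np.float64(585.4)), (361, np.float64(642.1)), (361, np.float64(585.4)), (362, np.float64(643.0)), (362, np.float64(585.9))]
 head near face [np.float64(560.4), np.float64(560.8), np.float64(561.5), np.float64(560.3), np.float64(560.3), np.float64(560.4), np.float64(560.7), np.float64(560.7), np.float64(560.9), np.float64(561.2), np.float64(561.6)]
```

The tile had pushed the head 1.4 mm out. The tile is now clear of it, so I'll let the tile go, push the spacer home with shut fingers and then regrip the tile.

Emit:
move_arm:
  plan: [0,0,0,0,0,0,85,0,0,0,0,0,0,85,0,0,0,0,0,0,85,0,0,0,0,0,0,85,0,0,40,0,0,0,85,0,0,45,0,0,0,85,-30,-24,0,0,0,0,0,-30,-25,0,0,0,0,0,-30,-25,0,0,0,0,0,0,0,0,0,0,0,0,0,0,0,0,0,0,0,0,0,0,0,0,0,0]

```text
time: 16.7
eef_pos: [0.5254, -0.1256, 0.105]
tcp_rot: [0.751, 0.66, 0.0, 0.001]
contact_force: [0.0, -0.5, -0.2]
opening: 0.001
finger_force: 0.0
```

Emit:
move_arm:
  plan: [0,0,0,0,0,0,0,0,0,0,0,0,0,0,0,0,0,0,0,0,0,0,0,0,0,0,0,0]

```text
time: 17.1
eef_pos: [0.5247, -0.1256, 0.1044]
tcp_rot: [0.751, 0.66, -0.0, -0.0]
contact_force: [-0.6, 0.2, 0.1]
opening: -0.003
finger_force: 0.0
```

Emit:
move_arm:
  plan: [-3,0,-30,0,0,0,0,0,0,-30,0,0,0,0,0,0,-7,0,0,0,0,4,-0.5,0,0,0,0,0,4,-0.5,0,0,0,0,0,0,0,0,0,0,0,0]

```text
time: 17.7
eef_pos: [0.5317, -0.1277, 0.0396]
tcp_rot: [0.751, 0.66, 0.001, 0.002]
contact_force: [-0.0, -0.8, 0.6]
opening: 0.001
finger_force: 0.0
```

Emit:
move_arm:
  plan: [2,-0.3,0,0,0,0,0,1,-0.1,0,0,0,0,0,0,0,0,0,0,0,0]

```text
time: 18.0
eef_pos: [0.5329, -0.1274, 0.0381]
tcp_rot: [0.751, 0.66, 0.0, 0.0]
contact_force: [0.2, 0.5, -0.8]
opening: -0.002
finger_force: 0.0
```

Emit:
move_arm:
  plan: [1,-0.1,0,0,0,0,0,1,-0.1,0,0,0,0,0,0,0,0,0,0,0,0]

```text
time: 18.3
eef_pos: [0.5346, -0.1275, 0.0375]
tcp_rot: [0.751, 0.66, 0.0, 0.0]
contact_force: [-0.8, 0.2, 0.2]
opening: -0.001
finger_force: 0.0
```

Emit:
move_arm:
  plan: [1,-0.1,0,0,0,0,0,1,-0.1,0,0,0,0,0,0,0,0,0,0,0,0]

```text
time: 18.6
eef_pos: [0.5366, -0.1277, 0.0375]
tcp_rot: [0.751, 0.66, -0.0, -0.0]
contact_force: [0.9, -0.3, -0.0]
opening: 0.003
finger_force: 0.0
```

Emit:
move_arm:
  plan: [1,-0.1,0,0,0,0,0,1,-0.1,0,0,0,0,0,0,0,0,0,0,0,0]

```text
time: 18.9
eef_pos: [0.5378, -0.1277, 0.0374]
tcp_rot: [0.751, 0.66, -0.001, -0.001]
contact_force: [-3.5, -0.2, 2.8]
opening: -0.0
finger_force: 2.0
```

Emit:
move_arm:
  plan: [1,-0.1,0,0,0,0,0,1,-0.1,0,0,0,0,0,0,0,0,0,0,0,0]

```text
time: 19.2
eef_pos: [0.5378, -0.1277, 0.0374]
tcp_rot: [0.751, 0.66, -0.003, -0.003]
contact_force: [-11.1, -0.5, 8.3]
opening: 0.004
finger_force: 5.6
```

Emit:
move_arm:
  plan: [-8,1,0,0,0,0,0,0,0,35,0,0,0,0,0,0,35,0,0,0,85,27,25,0,0,0,0,85,27,25,0,0,0,0,85,27,24,0,0,0,0,85,0,0,0,0,0,0,85,0,0,0,0,0,0,85,0,0,0,0,0,0,85]

```text
time: 20.1
eef_pos: [0.6129, -0.0534, 0.1071]
tcp_rot: [0.752, 0.66, -0.0, -0.0]
contact_force: [-0.2, 0.3, -0.2]
opening: 0.995
finger_force: 0.0
```

```bash
cat > m.py <<'E'
from plant import ctrl,cams
from h import *
import sys
t=np.radians(-7.4); ex=np.array([np.cos(t),np.sin(t)]);ey=np.array([-ex[1],ex[0]])
s=ctrl.get_state(); y=R.from_quat(s['tcp_rot']).apply([0,1,0]); print(s['eef_pos'].round(4),np.degrees(np.arctan2(y[1],y[0])).round(2),s['contact_force'].round(1),'b',1e3*s['eef_pos'][:2]@ex,1e3*s['eef_pos'][:2]@ey)
m=shot(cams,'top',sys.argv[1]); g=m['color'].astype(float).sum(2)
print([(k[0][0],k[1],(np.array(k[2:])@ex).round(1)) for k in edges(m) if 302<k[1]<312 or 345<k[1]<358])
o=[]
for u in range(352,363):
    col=g[212:232,u]; d=np.diff(col); i=d.argmin(); lo,hi=col[min(i+2,19)],col[i-1]
    v=212+i-1+.5+ (col[i-1:i+2]-lo).sum()/(hi-lo)-.5
    o.append((world(m,[[u,v]],.068)[0,:2]*1000@ex).round(1))
print('head',np.mean(o).round(2)); print(blue(m)[1:2])
E
python3 m.py top7.png
```

```text
[ 0.6129 -0.0534  0.1071] -7.44 [-0.2  0.3 -0.2] b 614.6519587549544 25.963231477100557
[('f', 303, np.float64(622.0)), ('n', 303, np.float64(606.6)), ('f', 304, np.float64(643.1)), ('n', 304, np.float64(618.8)), ('f', 305, np.float64(644.7))]
head 563.25
[(np.float64(593.3), np.float64(-192.0), np.float64(-9.04), np.float64(97.3), np.float64(57.7))]
```

Emit:
move_arm:
  plan: [0.8,0,-40,0,0,0.1,85,0,0,-30,0,0,0,85,0,0,-17,0,0,0,85,0,0,0,0,0,0,85,0,0,0,0,0,0,85,0,0,0,0,0,0,50,0,0,0,0,0,0,50,0,0,0,0,0,0,50,0,0,0,0,0,0,50,0,0,0,0,0,0,50,0,0,0,0,0,0,50]

```text
time: 21.25
eef_pos: [0.6159, -0.0535, 0.0229]
tcp_rot: [0.751, 0.661, 0.001, 0.001]
contact_force: [-0.8, -0.3, 6.0]
opening: 0.687
finger_force: 45.6
```

Emit:
move_arm:
  plan: [0,0,0.9,0,0,0,50,0,0,0,0,0,0,50]

```text
time: 21.45
eef_pos: [0.6158, -0.0534, 0.0229]
tcp_rot: [0.751, 0.661, 0.001, 0.002]
contact_force: [1.8, 0.2, 4.7]
opening: 0.69
finger_force: 45.4
```

```bash
python3 m.py top8.png
```

```text
[ 0.6158 -0.0534  0.0229] -7.32 [1.8 0.2 4.7] b 617.54334804745 26.33106590396761
[('f', 303, np.float64(621.5)), ('n', 303, np.float64(588.5)), ('f', 304, np.float64(643.6)), ('f', 305, np.float64(646.7)), ('f', 306, np.float64(646.2)), ('n', 306, np.float64(622.5)), ('f', 307, np.float64(646.0)), ('n', 353, np.float64(587.4)), ('n', 354, np.float64(586.8)), ('f', 356, np.float64(643.8))]
head 562.32
[(np.float64(593.3), np.float64(-192.0), np.float64(-9.04), np.float64(97.3), np.float64(57.7))]
```

Emit:
move_arm:
  plan: [0.1,1,0.9,0,0,0,50,-1.5,0.2,0,0,0,0,50,-1.5,0.2,0,0,0,0,50,0,0,0,0,0,0,50,0,0,0,0,0,0,50]

```text
time: 22.0
eef_pos: [0.6122, -0.0518, 0.0229]
tcp_rot: [0.751, 0.66, 0.001, 0.001]
contact_force: [3.1, -0.4, 4.1]
opening: 0.69
finger_force: 45.4
```

```bash
python3 m.py top9.png
```

```text
[ 0.6122 -0.0518  0.0229] -7.33 [ 3.1 -0.4  4.1] b 613.7751586634232 27.52794768511222
[('f', 303, np.float64(630.5)), ('n', 303, np.float64(591.5)), ('f', 304, np.float64(642.5)), ('f', 305, np.float64(642.8)), ('f', 306, np.float64(642.6)), ('n', 306, np.float64(625.4)), ('n', 353, np.float64(587.4)), ('n', 354, np.float64(586.8)), ('f', 356, np.float64(642.0))]
head 562.28
[(np.float64(593.3), np.float64(-192.0), np.float64(-9.04), np.float64(97.3), np.float64(57.7))]
```

Emit:
move_arm:
  plan: [0.8,0,0,0,0,0,50,-0.1,-0.7,0,0,0,0,50,0,0,0,0,0,0,50]

```text
time: 22.35
eef_pos: [0.6122, -0.0517, 0.0229]
tcp_rot: [0.751, 0.66, 0.0, -0.0]
contact_force: [2.2, 1.6, 7.1]
opening: 0.686
finger_force: 45.7
```

Emit:
move_arm:
  plan: [-0.1,-0.8,0,0,0,0,50,0,0,0,0,0,0,50]

```text
time: 22.55
eef_pos: [0.6122, -0.0517, 0.0229]
tcp_rot: [0.751, 0.66, 0.001, -0.001]
contact_force: [2.5, 3.9, 6.6]
opening: 0.694
finger_force: 45.7
```

Emit:
move_arm:
  plan: [-0.1,-0.8,0,0,0,0,50,0,0,0,0,0,0,50]

```text
time: 22.75
eef_pos: [0.6121, -0.0521, 0.0229]
tcp_rot: [0.751, 0.66, 0.001, -0.001]
contact_force: [1.8, 4.5, 7.5]
opening: 0.686
finger_force: 45.7
```

Emit:
move_arm:
  plan: [0.2,-0.8,0.8,0,0,0,50,0,0,0,0,0,0,50]

```text
time: 22.95
eef_pos: [0.6115, -0.0532, 0.0229]
tcp_rot: [0.751, 0.661, 0.0, -0.001]
contact_force: [1.7, 5.2, 5.8]
opening: 0.69
finger_force: 45.5
```

Emit:
move_arm:
  plan: [0.1,-0.8,0,0,0,0,50,0,0,0,0,0,0,50]

```text
time: 23.15
eef_pos: [0.6115, -0.0537, 0.023]
tcp_rot: [0.751, 0.661, 0.0, -0.002]
contact_force: [0.2, 5.8, 5.5]
opening: 0.691
finger_force: 45.6
```

Emit:
move_arm:
  plan: [0.1,-0.8,0,0,0,0,50,0,0,0,0,0,0,50]

```text
time: 23.35
eef_pos: [0.6115, -0.0537, 0.023]
tcp_rot: [0.751, 0.66, 0.001, -0.003]
contact_force: [1.0, 8.2, 6.6]
opening: 0.689
finger_force: 45.7
```

Emit:
move_arm:
  plan: [0.2,-0.8,0.3,0,0,0,50,0,-0.6,0,0,0,0,50,0,0,0,0,0,0,50,0,0,0,0,0,0,50]

```text
time: 23.75
eef_pos: [0.6115, -0.0537, 0.023]
tcp_rot: [0.751, 0.66, 0.001, -0.003]
contact_force: [2.4, 12.5, 6.5]
opening: 0.688
finger_force: 45.6
```

```bash
python3 m.py top10.png; python3 - <<'E'
import cv2,numpy as np
from plant import cams
c=cams.read_camera('side')
a=cv2.imread('pics/top10.png')[183:223,290:370]
b=c['color'][185:265,290:420,::-1]
f=lambda i,k:cv2.resize(i,None,fx=k,fy=k,interpolation=cv2.INTER_CUBIC)
a=f(a,7);b=f(b,4); b=np.pad(b,((0,0),(0,560-b.shape[1]),(0,0))); cv2.imwrite('pics/sp10.png',np.vstack([a,b[:310]]))
E
```

```text
[ 0.6115 -0.0537  0.023 ] -7.34 [ 2.4 12.5  6.5] b 613.3528650737961 25.490481474800728
[('f', 303, np.float64(615.5)), ('n', 303, np.float64(582.3)), ('f', 304, np.float64(636.8)), ('n', 304, np.float64(586.1)), ('f', 305, np.float64(642.2)), ('n', 305, np.float64(598.3)), ('f', 306, np.float64(642.6)), ('f', 307, np.float64(642.3)), ('n', 307, np.float64(619.9)), ('n', 354, np.float64(586.8)), ('n', 355, np.float64(588.4))]
head 562.11
[(np.float64(593.3), np.float64(-192.1), np.float64(-9.24), np.float64(97.2), np.float64(57.6))]
```

View pics/sp10.png

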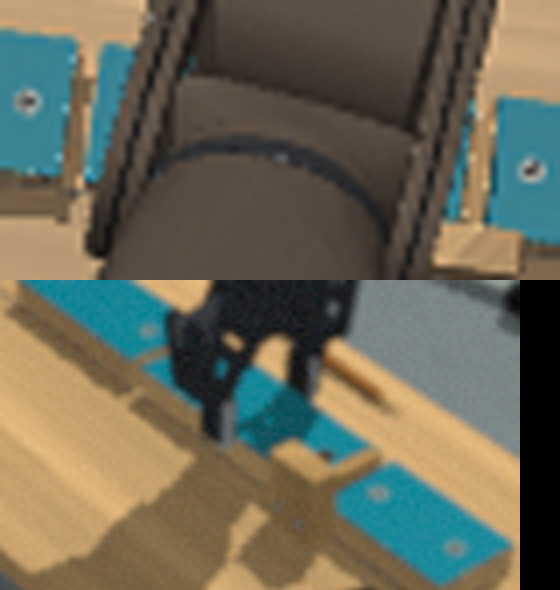

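The top view shows the tongue at (480,170) between tile and neighbour, and the head at (480,245) against the row. The side view shows the tile held flat and in line. Far edge and head are both within about 0.3 mm, and the push is 12.5 N, so I'm handing it in.

```bash
python3 -c "
from plant import order
print(order.sign_off())"
```

```text
the job is handed in; nothing more can be done
None
```

The job is handed in at about 24 s: the spacer is home in the joint beside the short tile, and the loose tile is in line (within about 0.3 mm by camera) and held against the tongue at about 12.5 N; while sliding, the tile pushed the spacer 1.4 mm out, so I let the tile go, pushed the spacer back home and regripped the tile.

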